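# Load the glass filter and hold the photometer's shutter half open

### The job

Draw the tall glass filter plate upward out of the slotted rack and lower it gently, not dropping it, fully down into the slot in the photometer's top, then let go of it. Only then press the photometer's spring-loaded shutter key half-way down (12 mm of its 24 mm, cap top level with the little index post beside it), never to the bottom, and finish still holding it pressed there for the reading. Leave the short filters, the jar and the dish where they are.

Things in the scene. Friction and masses are not known exactly. Their poses are not given: they have to be found in the camera images.
- tall_filter: The filter to load: a glass pane with a thin dark metal rim, 60 mm wide, 5 mm thick, 90 mm tall, 55 to 90 g, standing upright in one of the three slots of the rack (which one varies). It is 40 mm taller than its two neighbours. Origin: centre of its bottom edge; x along its width, y through its thickness, z up. Either face may point either way.
- short_filter_1: A framed glass filter plate, 60 x 5 mm and only 50 mm tall, 38 g, standing in another slot of the rack, not to be disturbed. Origin: centre of its bottom edge; x along its width, y through its thickness, z up.
- short_filter_2: A framed glass filter plate, 60 x 5 mm and only 50 mm tall, 38 g, standing in another slot of the rack, not to be disturbed. Origin: centre of its bottom edge; x along its width, y through its thickness, z up.
- rack: Fixed aluminium slotted block on a foot plate, 100 x 150 mm foot, 36 mm high. Three parallel slots 63 x 7.5 mm, long side along its x, 40 mm apart in y (at y = -40, 0, +40 mm); slot floors 10 mm above the table, so filters stand 26 mm deep in it and the tall one's top edge is 100 mm above the table, the short ones' 60 mm. Origin: centre of the underside, on the table; z up.
- photometer: Fixed white bench photometer, 270 mm wide (y). The flat deck is 85 mm above the table and covers x = -70 to +90 mm; a sloping display and key panel falls away in front of it down to x = -150 mm, towards the robot. Slot for the filter in the deck at x = 0, y = +68 mm; shutter key at x = 0, y = -68 mm. Origin on the table plane, z up.
- slot_floor (a point): Centre of the floor of the photometer's filter slot, 46 mm above the table and 39 mm below the deck. The slot is 64 mm along its x by 8 mm along its y, ringed by a metal guide that flares outward at 45 degrees from the slot's edge to 6 mm above the deck, so the mouth is about 76 by 20 mm at the top. A seated filter's origin lies here and its upper 51 mm stand out of the deck. Axes as the photometer's.
- key_top (a point): Centre of the flat top of the shutter key's grey round cap (36 mm across, 12 mm thick, on a 16 mm steel stem). It is 132 mm above the table when free, 120 mm when half-way down, 108 mm at the bottom. z up.
- shutter_key (a joint): How far the shutter key is pressed straight down, in m: 0 free, 0.012 half-way, 0.024 bottom stop. A spring pushes it back up with 3 N at the start, 6 N half-way, 9 N at the bottom; there is no latch or detent.
- post_top (a point): Top of the fixed steel index post, 8 mm in diameter, on the deck 36 mm from the key's axis on the side away from the robot (+x of the photometer). 120 mm above the table: the level of the key cap's top when it is half-way down.
- jar: Small capped jar, 52 mm across and 70 mm tall, standing behind the work (far side). Origin: centre of its underside.
- dish: Shallow white dish, 90 mm across and 30 mm tall, standing behind the work (far side). Origin: centre of its underside.
Things that resemble listed ones, but are neither listed nor needed, are in the scene too. There is more than one size of the rack; the job needs the larger.

How it is judged:
On the way, in this order (a step that is already met when the one before it is completed fails the run):
1. the tall filter is drawn up clear of the rack (z of tall_filter in the frame of rack above 0.04 m), for 0.1 s.
2. the tall filter is seated in the photometer's slot and released (horizontal distance between tall_filter and slot_floor below 0.007 m and z of tall_filter in the frame of slot_floor between -0.005 and 0.005 m and angle between tall_filter's own z axis and vertical below 0.2 rad and contact force between the fingers and tall_filter below 0.1 N), for 0.2 s.
At the end, for the whole second after the job is handed in: The tall filter stands released and at rest on the floor of the photometer's slot (origin within 7 mm sideways and 5 mm in height of slot_floor, tilted less than 0.2 rad), and the gripper's fingers hold the shutter key still at 8 to 16 mm of travel, pressing on it with more than 2 N (all of step 2 and linear speed of tall_filter below 0.02 m/s and value of joint shutter_key between 0.008 and 0.016 m and velocity of joint shutter_key between -0.01 and 0.01 m/s and contact force between the fingers and shutter_key above 2 N); the arm keeps its last pose, push and grip.
It fails at once if the shutter key is pressed (more than 4 mm) while the tall filter is not seated (value of joint shutter_key above 0.004 m and not (horizontal distance between tall_filter and slot_floor below 0.007 m and z of tall_filter in the frame of slot_floor between -0.005 and 0.005 m and angle between tall_filter's own z axis and vertical below 0.2 rad)).
It fails at once if the shutter key is pressed to the bottom (past 21 mm) (value of joint shutter_key above 0.021 m).
It fails at once if the tall filter is dropped into the slot (faster than 0.45 m/s there) (horizontal distance between tall_filter and slot_floor below 0.01 m and z of tall_filter in the frame of slot_floor below 0.04 m and linear speed of tall_filter above 0.45 m/s).
It fails at once if a short filter is moved more than 15 mm (distance of any of short_filter_1, short_filter_2 from where it was at the start of the episode above 0.015 m).
It fails at once if the jar or the dish is moved more than 20 mm (distance of any of jar, dish from where it was at the start of the episode above 0.02 m).
It also fails if it takes over 54 s, if anything falls off the work surface, if the arm or the gripper's body presses on something with over 40 N, if the wrist force passes 120 N, or if a joint passes its speed limit or range.

### The arm

A 6-joint arm with a two-finger parallel gripper is mounted at the origin on the work surface. World frame = base frame: x ahead of the robot, y to its left, z up, the work surface at z = 0. Lengths are in m, angles in rad, forces in N, time in s.
With the tool pointing down it reaches from about 0.35 to 0.925 m from the base axis. Payload 6.4 kg.
Tool frame: the origin (TCP) lies at the very end of the fingers, on their centre line; the grasp point (between the pads) lies 19 mm behind it; z points along the fingers, y is the direction in which the jaws open and shut (so a half turn about z gives the same grasp; the last joint's range is limited). The gripper opens to 94 mm and grips with 3 to 60 N. Pads are 16 mm wide; open, the fingers measure 119 mm over their backs; the gripper's body (75 mm by 177 mm) begins 78 mm behind the grasp point.
Start: joints at [-1.348, 0.245, 1.558, -0, 1.339, -0.174], TCP at [0.251, -0.6, 0.205] pointing down, gripper open.
Joint ranges: [-3.13, 3.13], [-1.02, 2.26], [0.13, 2.54], [-0.95, 4.09], [0.21, 2.88], [-2.74, 2.74]. Speed limits (rad/s): [2.57, 2.57, 3.14, 3.14, 3.14, 3.14].

### API

Orientations are given as a 3x3 rotation matrix whose columns are the frame's x, y, z axes.
In Python, from cell import r gives the robot as it stands. The module is installed in compiled form; this text tells all that it offers. Calls block until the motion is done:
- r.move_pose(position, orientation): joint-space move of the TCP to a pose.
- r.line_to(position, rotation=None, speed=0.15, threshold=None): straight line of the TCP; rotation=None keeps the orientation; speed is the mean speed in m/s. With threshold (N) it stops when the force on the tool has changed by that much, and returns True; else False.
- r.move_joints(angles): joint-space move.
- r.gripper_to(opening, grasp_force=None): opening from 0.0 (shut) to 1.0 (fully open); grasp_force is the grip in N (None keeps the last); returns when the fingers have stopped.
- r.dwell(seconds).
- r.solve_ik(position, orientation): joint angles nearest the present ones, or None.
- r.read_camera(name): name is "scene" or "top" or "wrist"; returns the picture (400x640x3 uint8, red, green, blue); there is no depth.
- r.camera_model(name): a dict with "camera_matrix" (3x3 intrinsics, pixels), "pose" (4x4, takes a point from camera to world coordinates); the wrist camera has in their place "T_tool_cam" (4x4, takes a point from camera to tool coordinates, whose origin is the TCP and whose axes are the flange's). Camera axes: x right, y down, z forward; pixel columns grow to the right and rows downward; lengths in m; the calibration is good to about 2 mm. A picture is of the moment at which its call begins: read the wrist's pose just before it. camera_model takes no time and is no camera call.
A pose or a line that the arm cannot do raises r.PlanningError and nothing moves.
- r.job_done(): hands the job in, once; it reports no verdict.
Readings, each from a call of its own:
- r.current_t(): time.
- r.current_joints(): joint angles.
- r.current_qd(): joint speeds.
- r.current_joint_efforts(): joint torques, N m.
- r.current_position(): TCP position.
- r.current_tcp_rot(): TCP orientation.
- r.current_wrist_force(): force on the tool from outside, world axes, zero at the start.
- r.current_torque(): the same for the moment, N m.
- r.current_opening(): opening from 0.0 (shut) to 1.0 (fully open).
Only numpy, scipy, OpenCV 4.12 (cv2) and the standard library are available. Lean on these libraries where they do the work, as an engineer would, in place of code of your own. Each camera call takes 0.05 s, during which the arm holds its last target.

## Working session

There is one attempt and no reset: what is moved stays moved. The work goes in short steps, each a Python script; the robot and the scene stay as the last script left them, time stands still between calls to the robot, and variables do not carry over. Pictures are saved under pics/ and viewed, and the job is handed in when it is done.

```bash
mkdir -p pics; ls; python3 - <<'E'
from cell import r
import cv2
for n in("scene","top","wrist"):
    im=r.read_camera(n); cv2.imwrite(f"pics/{n}0.png",im[:,:,::-1])
    m=r.camera_model(n); print(n,{k:v.round(4).tolist() for k,v in m.items()})
print(r.current_t())
E
```

```text
pics
scene {'camera_matrix': [[402.4567, 0.0, 318.7498], [0.0, 402.4567, 195.0544], [0.0, 0.0, 1.0]], 'pose': [[0.7564, 0.3545, -0.5497, 1.0449], [0.6537, -0.4382, 0.617, -0.4486], [-0.0222, -0.826, -0.5632, 0.5565], [0.0, 0.0, 0.0, 1.0]]}
top {'camera_matrix': [[383.8366, 0.0, 323.1144], [0.0, 383.8366, 200.893], [0.0, 0.0, 1.0]], 'pose': [[-0.0045, -0.9981, 0.0619, 0.5392], [-0.9998, 0.0034, -0.017, 0.0326], [0.0168, -0.062, -0.9979, 1.0091], [0.0, 0.0, 0.0, 1.0]]}
wrist {'camera_matrix': [[345.1628, 0.0, 327.8699], [0.0, 345.1628, 202.1342], [0.0, 0.0, 1.0]], 'T_tool_cam': [[0.0001, -0.97, -0.243, 0.0702], [1.0, -0.0002, 0.0015, -0.0004], [-0.0015, -0.243, 0.97, -0.1801], [0.0, 0.0, 0.0, 1.0]]}
0.15
```

View pics/scene0.png

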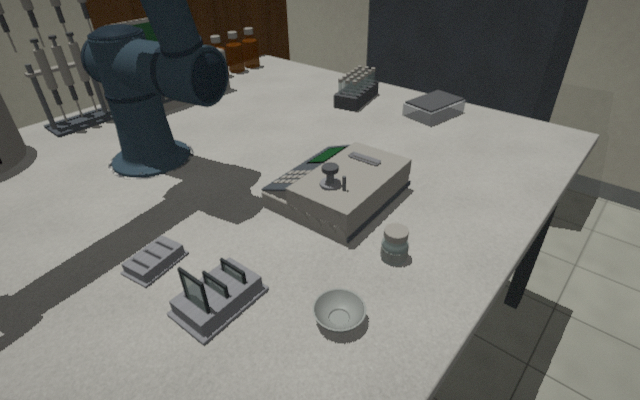

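View pics/top0.png

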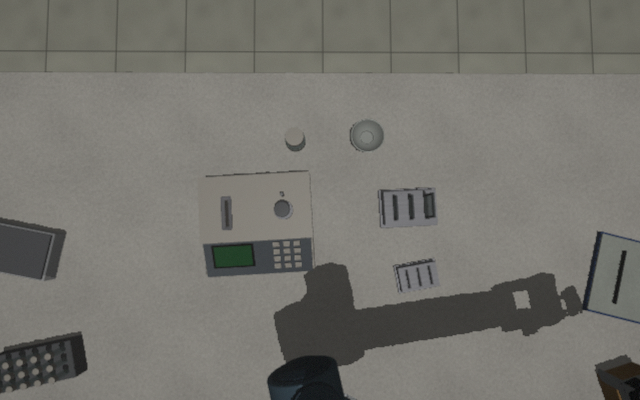

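View pics/wrist0.png

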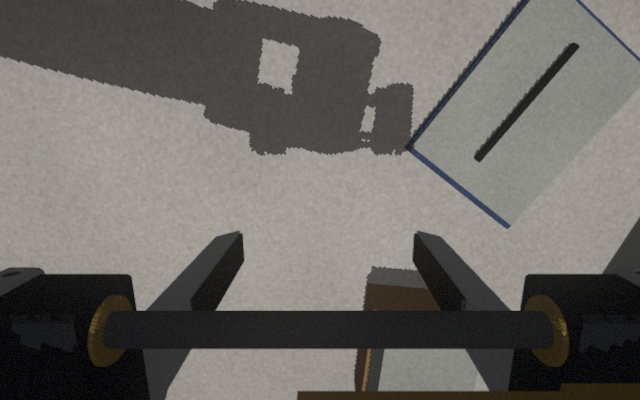

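The scene view shows the larger rack at about (217,297), with the tall plate in its left slot at (193,288). The photometer is at (340,185), with the key at (330,172), the post at (345,184) and the slot at (364,158). The jar is at (396,244) and the dish at (340,313). In the top view the large rack is at (408,208) and the tall plate at (430,205).

These could be mistaken for what I want:
- Small decoy rack: scene (155,258), top (416,276).
- Short filters: top (396,206) and (411,206).
- Tray with a dark slot: top (620,278).
- Photometer's keypad keys: top (287,255).

I choose the larger rack and its tallest plate. Next is a close crop to check this.

```bash
python3 - <<'E'
import cv2,numpy as np
t=cv2.imread("pics/top0.png");s=cv2.imread("pics/scene0.png")
a=cv2.resize(t[165:300,190:450],(780,405),interpolation=cv2.INTER_CUBIC)
cv2.imwrite("pics/crop_top.png",a)
b=cv2.resize(s[130:335,115:425],(775,512),interpolation=cv2.INTER_CUBIC)
cv2.imwrite("pics/crop_scene.png",b)
E
```

```text
(no output)
```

View pics/crop_top.png

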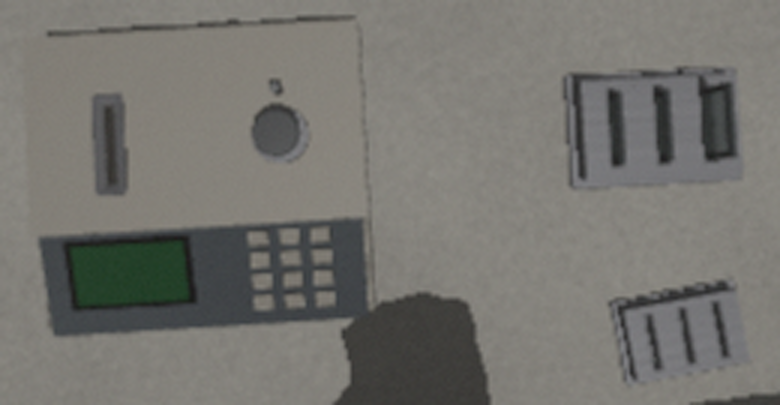

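View pics/crop_scene.png

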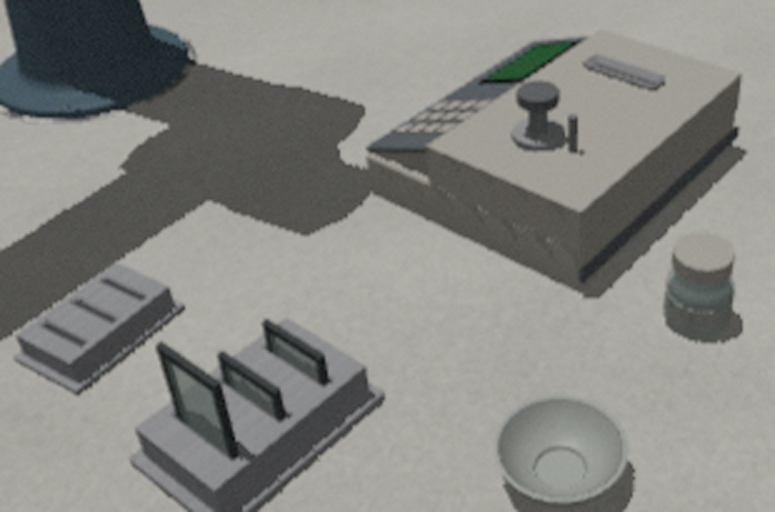

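The crops confirm it. The tall plate is in the larger rack's -y slot, and the two short ones are in the other slots. The slot guide is at top crop (110,144) and the key cap at (277,131). Next I'll get coarse positions by casting rays.

```bash
cat > h.py <<'E'
import numpy as np, cv2
from cell import r
def ray(K,P,uv):
    d=np.linalg.solve(K,np.array([uv[0],uv[1],1.0])); d=P[:3,:3]@d
    return P[:3,3],d/np.linalg.norm(d)
def onplane(K,P,uv,z):
    o,d=ray(K,P,uv); return o+d*(z-o[2])/d[2]
def tri(rays):
    A=np.zeros((3,3));b=np.zeros(3)
    for o,d in rays:
        M=np.eye(3)-np.outer(d,d);A+=M;b+=M@o
    p=np.linalg.solve(A,b)
    return p,[float(np.linalg.norm((np.eye(3)-np.outer(d,d))@(p-o))) for o,d in rays]
def wcam(pos=None,R=None):
    m=r.camera_model("wrist");T=np.eye(4)
    T[:3,:3]=r.current_tcp_rot() if R is None else R
    T[:3,3]=r.current_position() if pos is None else pos
    return m["camera_matrix"],T@m["T_tool_cam"]
def cam(n):
    m=r.camera_model(n);return m["camera_matrix"],m["pose"]
def down(yaw):  # tool x along yaw
    c,s=np.cos(yaw),np.sin(yaw)
    return np.array([[c,s,0],[s,-c,0],[0,0,-1.0]])
def project(K,P,p):
    q=P[:3,:3].T@(np.asarray(p)-P[:3,3]); q=K@q; return q[:2]/q[2]
E
python3 - <<'E'
from h import *
t=cam("top");s=cam("scene")
T=lambda x,y:(190+x/3,165+y/3)
S=lambda x,y:(115+x/2.5,130+y/2.5)
def both(n,a,b):
    p,e=tri([ray(*t,T(*a)),ray(*s,S(*b))]);print(n,p.round(4),np.round(e,4))
both("tall far corner(+x)",(735,83),(233,456-92+92-0) if 0 else (160,346))
both("key",(277,131),(537,95)); both("slotguide",(110,144),(624,71)); both("post",(275,82),(573,117))
for n,a,z in (("tall+x",(735,83),.1),("tall-x",(735,157),.1),("slot+x",(109,105),.091),("slot-x",(112,185),.091),("key",(277,131),.132),("deck c1",(25,33),.085),("deck c2",(357,17),.085)):
    print(n,onplane(*t,T(*a),z).round(4))
print(np.array(r.current_tcp_rot()).round(3))
E
```

```text
tall far corner(+x) [ 0.6049 -0.2522  0.1315] [0.0133 0.0133]
key [0.5772 0.112  0.1271] [0.001 0.001]
slotguide [0.5697 0.249  0.0876] [0.0019 0.0019]
post [0.6149 0.1138 0.1192] [0.0003 0.0003]
tall+x [ 0.6144 -0.2502  0.1   ]
tall-x [ 0.5555 -0.2489  0.1   ]
slot+x [0.5991 0.248  0.091 ]
slot-x [0.5356 0.2449 0.091 ]
key [0.5762 0.1108 0.132 ]
deck c1 [0.6577 0.3172 0.085 ]
deck c2 [0.6701 0.0507 0.085 ]
[[ 0.922  0.386 -0.   ]
 [ 0.386 -0.922  0.001]
 [ 0.    -0.001 -1.   ]]
```

```bash
cat >> h.py <<'E'
def lookpose(obj,uv,h,yaw=0.0):
    """TCP pos (height h) so obj appears at pixel uv"""
    R=down(yaw);K,P=wcam([0,0,h],R)
    p=onplane(K,P,uv,obj[2]); return np.array([obj[0]-p[0],obj[1]-p[1],h]),R
E
python3 - <<'E'
from h import *
import json
out={}
for i,(o,uv,h) in enumerate([((.585,-.235,.1),(260,110),.20),((.585,-.235,.1),(400,150),.20),((.575,.18,.1),(330,90),.26),((.575,.18,.1),(330,170),.26)]):
    p,R=lookpose(o,uv,h)
    r.move_pose(p,R); 
    K,P=wcam(); im=r.read_camera("wrist"); cv2.imwrite(f"pics/w{i}.png",im[:,:,::-1]); out[i]=P.tolist()
    print(i,p.round(3),r.current_t())
json.dump(out,open("poses.json","w"))
E
python3 - <<'E'
import cv2,numpy as np
cv2.imwrite("pics/w01.png",np.vstack([cv2.imread(f"pics/w{i}.png")[:280] for i in(0,1)]))
cv2.imwrite("pics/w23.png",np.vstack([cv2.imread(f"pics/w{i}.png")[:290] for i in(2,3)]))
E
```

```text
0 [ 0.51  -0.288  0.2  ] 1.7
1 [ 0.542 -0.177  0.2  ] 2.2833
2 [0.481 0.182 0.26 ] 3.7167
3 [0.557 0.182 0.26 ] 4.1667
```

View pics/w01.png

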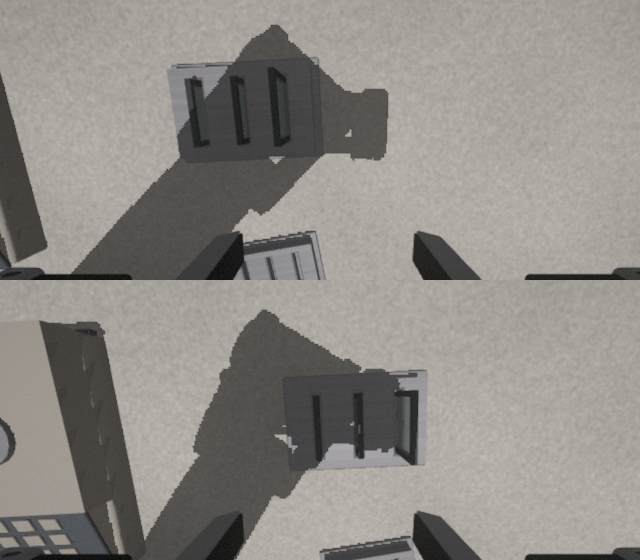

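View pics/w23.png

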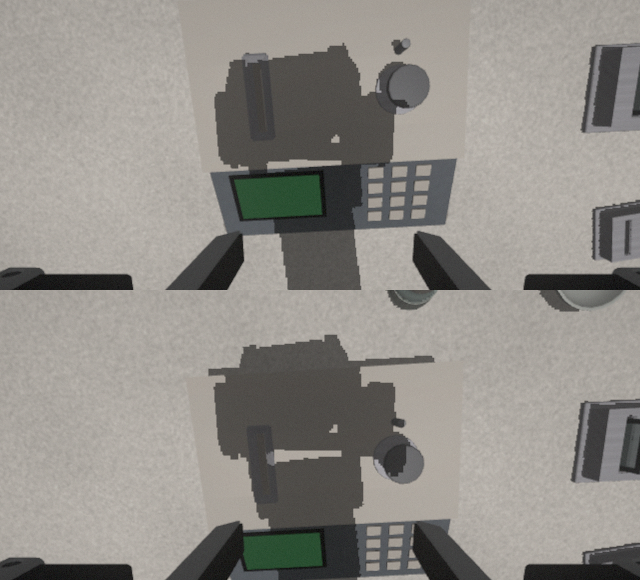

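The wrist views show the tall plate at (278,105) and (408,147), the photometer's slot guide at (259,97) and (262,173), and the key cap at (404,86) and (400,169). I'll enlarge these to pick corners.

```bash
python3 - <<'E'
import cv2,numpy as np
def c(i,x,y,w,h,k):
    a=cv2.imread(f"pics/w{i}.png")[y:y+h,x:x+w]
    a=cv2.convertScaleAbs(a,alpha=1.8,beta=10)
    return cv2.resize(a,None,fx=k,fy=k,interpolation=cv2.INTER_CUBIC)
cv2.imwrite("pics/z01.png",np.hstack([c(0,255,50,60,110,5),c(1,380,80,60,110,5)]))
cv2.imwrite("pics/z23.png",np.hstack([c(2,230,40,60,110,5),c(3,230,125,60,110,5)]))
E
```

```text
(no output)
```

View pics/z01.png

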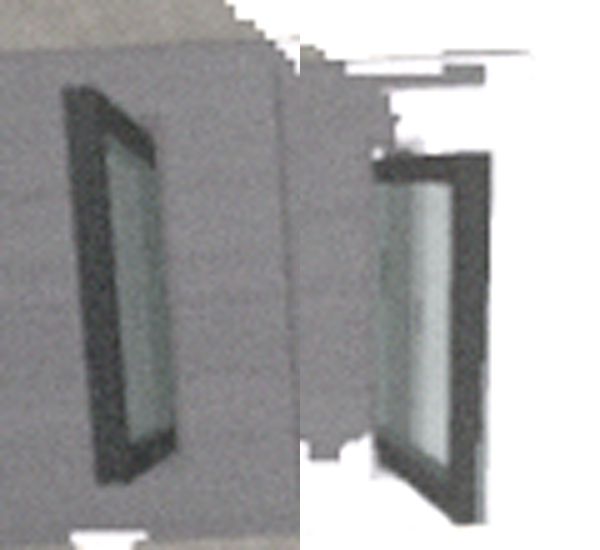

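View pics/z23.png

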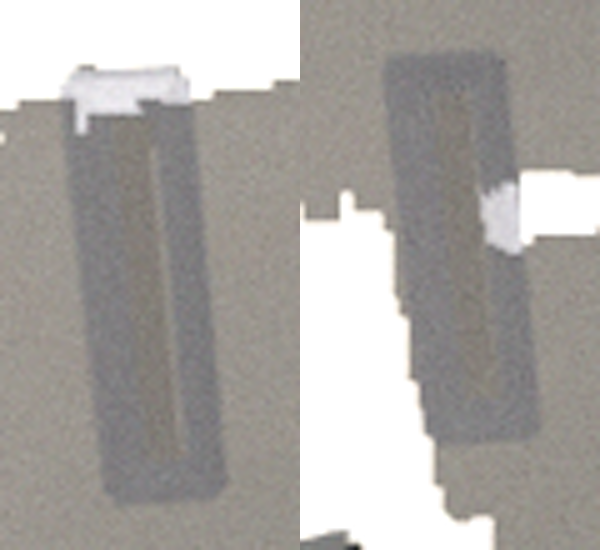

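```bash
cat > m.py <<'E'
from h import *
import json
J={int(k):np.array(v) for k,v in json.load(open("poses.json")).items()}
K=r.camera_model("wrist")["camera_matrix"]
A=lambda x,y:(255-.4+x/5,50-.4+y/5); B=lambda x,y:(380-.4+(x-300)/5,80-.4+y/5)
C=lambda x,y:(230-.4+x/5,40-.4+y/5); D=lambda x,y:(230-.4+(x-300)/5,125-.4+y/5)
def two(n,a,i,b,j):
    p,e=tri([ray(K,J[i],a),ray(K,J[j],b)]);print(n,p.round(4),np.round(e,4));return p
f=two("tall +x top",A(80,88),0,B(473,155),1); g=two("tall -x top",A(113,482),0,B(470,522),1)
m=(f+g)/2;print("mid",m,"w",np.linalg.norm(f-g),"yaw",np.arctan2(*(f-g)[1::-1]))
for n,q,i in (("v0",[A(80,88),A(113,482)],0),("v1",[B(473,155),B(470,522)],1)):
    a,b=[onplane(K,J[i],u,.1) for u in q];print(n,((a+b)/2).round(4),np.linalg.norm(a-b).round(4),np.arctan2(*(a-b)[1::-1]).round(4))
c2=[(65,75),(188,68),(225,495),(105,500)];c3=[(385,55),(503,52),(540,435),(432,442)]
P=[two("guide",C(*a),2,D(*b),3) for a,b in zip(c2,c3)]
P=np.array(P);print("centre",P.mean(0).round(4),"yaw",[np.arctan2(*(u)[1::-1]).round(4) for u in(P[0]-P[3],P[1]-P[2])],"size",np.linalg.norm(P[0]-P[3]),np.linalg.norm(P[0]-P[1]))
for cc,i,F in((c2,2,C),(c3,3,D)):
    Q=np.array([onplane(K,J[i],F(*a),.091) for a in cc]);print("plane",Q.mean(0).round(4),np.linalg.norm(Q[0]-Q[3]).round(4),np.linalg.norm(Q[0]-Q[1]).round(4))
# key caps by circle in the crops
pk=[]
for i,(cx,cy) in((2,(404,86)),(3,(400,169))):
    im=cv2.imread(f"pics/w{i}.png");z=cv2.resize(cv2.convertScaleAbs(im[cy-40:cy+40,cx-45:cx+45],alpha=1.8,beta=10),None,fx=4,fy=4,interpolation=cv2.INTER_CUBIC);pk.append(z)
cv2.imwrite("pics/zk.png",np.hstack(pk))
E
python3 m.py
```

```text
tall +x top [ 0.6161 -0.2452  0.099 ] [0.0003 0.0003]
tall -x top [ 0.5569 -0.2482  0.099 ] [0.0001 0.0001]
mid [ 0.58649264 -0.24667019  0.09899628] w 0.05932955200217384 yaw 0.05046821157891274
v0 [ 0.5866 -0.2469  0.1   ] 0.0595 0.0483
v1 [ 0.5865 -0.2464  0.1   ] 0.0587 0.0527
guide [0.6084 0.2621 0.0872] [0.0002 0.0002]
guide [0.6091 0.2381 0.0902] [0.0001 0.0001]
guide [0.5297 0.2341 0.089 ] [0.0002 0.0002]
guide [0.529  0.257  0.0917] [0.0008 0.0008]
centre [0.5691 0.2478 0.0895] yaw [np.float64(0.065), np.float64(0.0499)] size 0.07970741867803333 0.02424991851938598
plane [0.5689 0.2477 0.091 ] 0.0789 0.0232
plane [0.5692 0.2474 0.091 ] 0.0799 0.0234
```

View pics/zk.png

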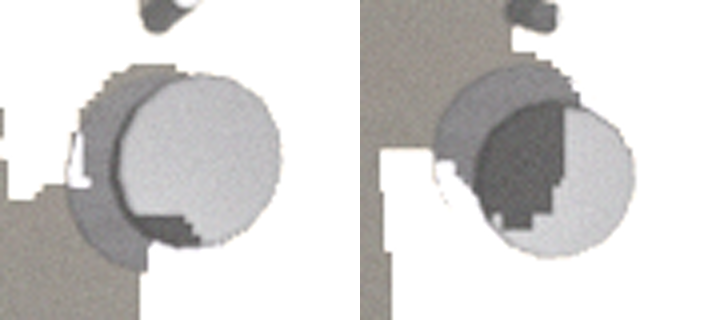

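```bash
cat > k.py <<'E'
from h import *
import json
J={int(k):np.array(v) for k,v in json.load(open("poses.json")).items()}
K=r.camera_model("wrist")["camera_matrix"]
a=(404-45+201/4-.4,86-40+160/4-.4);b=(400-45+195/4-.4,169-40+180/4-.4)
print("key",tri([ray(K,J[2],a),ray(K,J[3],b)]),onplane(K,J[2],a,.132),onplane(K,J[3],b,.132))
k=onplane(K,J[2],a,.132);s=np.array([.569,.2476,0])
d=s-k;print("key-slot dist",np.hypot(*d[:2]),"yaw",np.arctan2(-d[0],d[1]))
E
python3 k.py
```

```text
key (array([0.5767297, 0.1122851, 0.1300491]), [0.00043847247588076733, 0.00043847247588079465]) [0.57657636 0.11227341 0.132     ] [0.57707452 0.11316676 0.132     ]
key-slot dist 0.13553851285996052 yaw 0.055927359246798744
```

All of these agree with the given sizes:
- **Plate:** top at z 0.099, width 59 mm, yaw 0.05.
- **Guide:** z 0.09.
- **Key:** z 0.130.
- **Slot-to-key distance:** 135.5 mm, against 136 mm.

Now I'll grasp the plate and lift it.

```bash
python3 - <<'E'
from h import *
R=down(0.05);p=np.array([.5865,-.2467,.0])
r.move_pose(p+[0,0,.15],R)
r.gripper_to(.42,20)
print(r.line_to(p+[0,0,.068],speed=.08,threshold=10),r.current_position())
r.gripper_to(0.0,20); print("open mm",r.current_opening()*94,r.current_wrist_force())
r.line_to(p+[0,0,.27],speed=.12)
print(r.current_position(),r.current_wrist_force(),r.current_opening()*94,r.current_t())
for n in("wrist","scene"): cv2.imwrite(f"pics/{n}_l.png",r.read_camera(n)[:,:,::-1])
E
```

```text
False [ 0.58702591 -0.24703427  0.06879014]
open mm 4.670262816217379 [-0.05621395  0.60233811 -0.42138678]
[ 0.58616352 -0.24651     0.26902352] [-0.08229437  0.6968667  -1.48061293] 4.505250723311623 10.4
```

View pics/wrist_l.png

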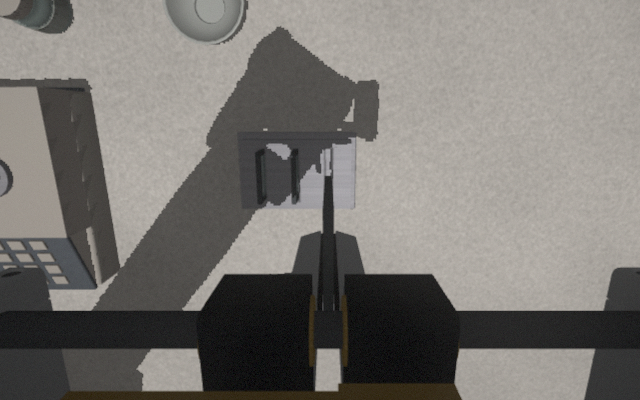

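View pics/scene_l.png

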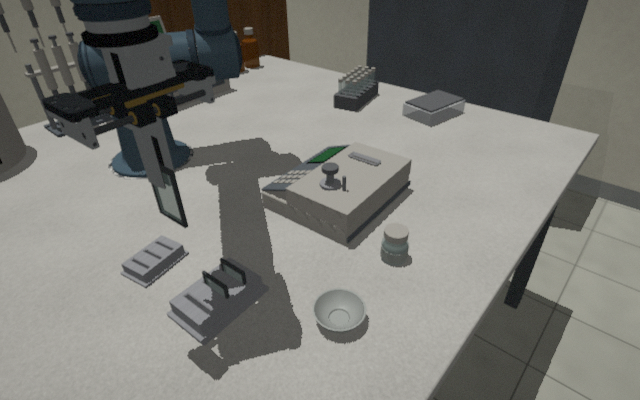

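The plate is held, opening 4.6 mm. In the scene view its bottom corners are near (161,210) and (185,224), and the short filters are undisturbed. I'll check its pose in the hand by projecting the expected corners.

```bash
python3 - <<'E'
from h import *
K,P=cam("scene");p=np.array(r.current_position());x=np.array([np.cos(.05),np.sin(.05),0])
im=cv2.imread("pics/scene_l.png");z=cv2.resize(im[130:235,130:200],None,fx=6,fy=6,interpolation=cv2.INTER_CUBIC)
for sx in(-.03,.03):
  for dz in(-.058,.032):
    q=project(K,P,p+x*sx+[0,0,dz]);print(sx,dz,q.round(1));cv2.circle(z,tuple(int(v) for v in(q-[130,130])*6+3),3,(0,0,255),-1)
cv2.imwrite("pics/zl.png",z[:600])
E
```

```text
-0.03 -0.058 [160.4 211.6]
-0.03 0.032 [143.9 157.4]
0.03 -0.058 [185.8 227. ]
0.03 0.032 [170.9 170.9]
```

View pics/zl.png

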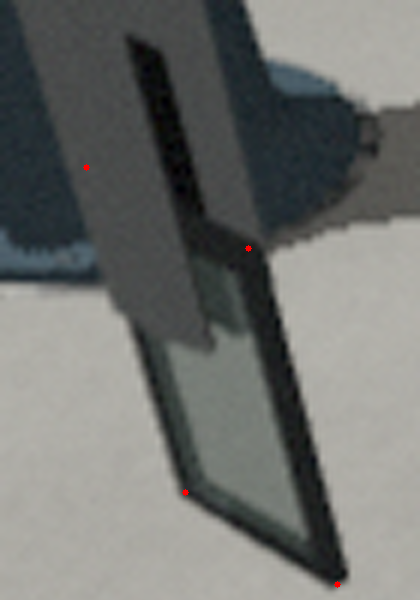

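The predicted corners match within a pixel or two, so the plate sits straight in the hand. Now I'll carry it to the slot and lower it.

```bash
python3 - <<'E'
from h import *
R=down(0.054);s=np.array([.569,.2476,.0])
r.move_pose(s+[0,0,.27],R)
r.line_to(s+[0,0,.165],speed=.1)
print(r.current_position(),r.current_wrist_force())
cv2.imwrite("pics/scene_p.png",r.read_camera("scene")[:,:,::-1])
hit=r.line_to(s+[0,0,.101],speed=.03,threshold=6)
print(hit,r.current_position(),r.current_wrist_force(),r.current_t())
cv2.imwrite("pics/scene_q.png",r.read_camera("scene")[:,:,::-1])
a=[cv2.resize(cv2.imread(f"pics/scene_{n}.png")[80:210,290:420],None,fx=3,fy=3,interpolation=cv2.INTER_CUBIC) for n in "pq"]
cv2.imwrite("pics/pq.png",np.hstack(a))
E
```

```text
[0.56963069 0.24771346 0.16599707] [ 0.98960144 -0.86926917 -1.40185296]
True [0.56896864 0.24760243 0.10402044] [ 0.22896008 -0.27914874  4.89907575] 15.3833
```

View pics/pq.png

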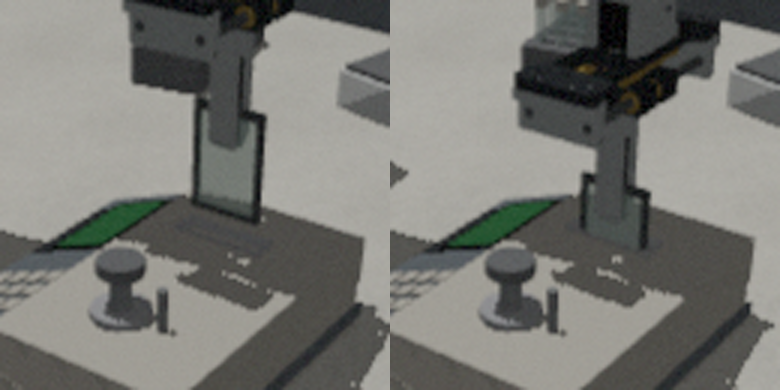

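Contact came exactly at the floor height (TCP z 0.104, as predicted), and the plate now stands in the slot. I'll release it, back off and check it before going to the key.

```bash
python3 - <<'E'
from h import *
r.gripper_to(.35,20);r.dwell(.3)
s=np.array(r.current_position());r.line_to([s[0],s[1],.22],speed=.12)
print(r.current_opening(),r.current_wrist_force(),r.current_t())
r.gripper_to(0.0,20)
k=np.array([.5768,.1127,.165]);r.move_pose(k,down(0.054))
print(r.current_position(),r.current_wrist_force(),r.current_t())
a=cv2.resize(r.read_camera("scene")[80:210,290:420,::-1],None,fx=3,fy=3,interpolation=cv2.INTER_CUBIC)
b=cv2.resize(r.read_camera("top")[150:280,190:320,::-1],None,fx=3,fy=3,interpolation=cv2.INTER_CUBIC)
cv2.imwrite("pics/rel.png",np.hstack([a,b]))
E
```

```text
0.35017193126518104 [-0.12322344 -0.03635667 -0.0986872 ] 17.4833
[0.57722538 0.11316078 0.1656636 ] [ 1.3016257  -0.56894949  0.75021559] 18.775
```

View pics/rel.png

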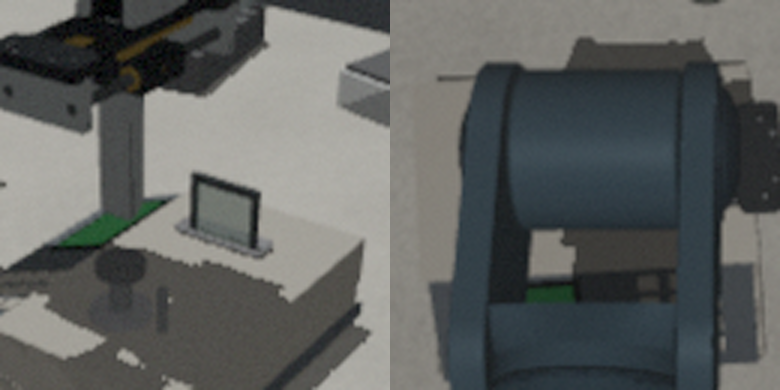

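The plate stands upright and free in the guide: top edge at crop (193,176) to (261,190). I'll check its height by ray, then find the key's contact height.

```bash
python3 - <<'E'
from h import *
K,P=cam("scene");s=np.array([.569,.2476,.136]);x=np.array([np.cos(.054),np.sin(.054),0])
print([project(K,P,s+x*d).round(1) for d in(-.03,.03)],"seen",(290+193/3,80+176/3),(290+261/3,80+190/3))
p=np.array(r.current_position())
r.line_to([.5768,.1127,.140],speed=.06);r.dwell(.3);f0=np.array(r.current_wrist_force());print(f0,r.current_position())
hit=r.line_to([.5768,.1127,.126],speed=.012,threshold=2)
print(hit,r.current_position(),np.array(r.current_wrist_force())-f0,r.current_t())
r.dwell(.3);print(r.current_position(),np.array(r.current_wrist_force())-f0)
E
```

```text
[array([353.2, 136.9]), array([375.3, 143.7])] seen (354.3333333333333, 138.66666666666666) (377.0, 143.33333333333334)
[-0.91242327 -0.16893556  0.37332241] [0.57703785 0.11264297 0.14038015]
True [0.57676855 0.11269556 0.13137875] [1.97794701 0.01092253 2.13198744] 20.4833
[0.57671716 0.11267878 0.13132548] [2.16499075 1.09345814 2.64777424]
```

Contact came at z 0.1313, against a nominal 0.132, and the plate's height agrees within 2 px. Now I'll press to z 0.120 in steps.

```bash
python3 - <<'E'
from h import *
for z in(.126,.1205):
    r.line_to([.5768,.1127,z],speed=.012);r.dwell(.4)
    print(z,r.current_position(),r.current_wrist_force(),r.current_t())
a=cv2.resize(r.read_camera("scene")[100:210,290:420,::-1],None,fx=5,fy=5,interpolation=cv2.INTER_CUBIC)
cv2.imwrite("pics/press.png",a)
E
```

```text
0.126 [0.57676121 0.11268063 0.12600123] [0.53861065 0.46194593 4.88326947] 21.7417
0.1205 [0.57677012 0.11272759 0.12048007] [-0.91378637 -0.23600267  5.97319325] 22.75
```

View pics/press.png

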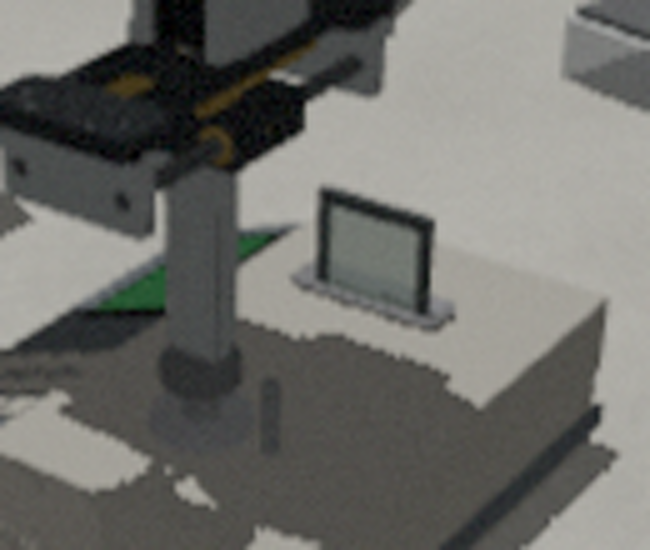

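The fingers hold the cap at crop (200,365), pressed 11.5 mm with about 6 N, which is the spring's half-way force. The plate is still standing seated at (375,250). Handing in.

```bash
python3 - <<'E'
from h import *
r.dwell(.3);print(r.current_position(),r.current_wrist_force(),r.current_qd().round(4) if hasattr(r.current_qd(),'round') else r.current_qd(),r.current_t())
r.job_done()
E
```

```text
[0.57676891 0.11269882 0.12050409] [-0.63846991  0.08722513  5.84681948] [-0.0015  0.0006  0.0003 -0.001  -0.0017  0.    ] 23.1
the job is handed in; nothing more can be done
```

I drew the tall filter out of the larger rack's -y slot, lowered it at 0.03 m/s to the photometer's slot floor and let go. I then pressed the shutter key half-way with the closed fingers, and handed in at 23.1 s still holding it. No verdict was reported.

- **Filter:** contact came at TCP z 0.104 m, which is the floor height I expected. After release it stood upright and free in the guide, with its top corners within 2 px of where a seated plate should appear.
- **Key:** the TCP was at z 0.1205 m, so travel was about 11.5 mm. The push was about 5.8 N, against a nominal 6 N half-way, and the arm was still.
- **Other items:** the short filters, jar and dish looked undisturbed in the picture taken after the lift; I did not check them again.
- **Disagreements:** the sideways wrist force readings wandered by 1–2 N, and measured heights were 1–2 mm off the text. One early coarse triangulation of the plate's corner matched the wrong corner; I dropped it for the wrist-camera measurement.

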